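Shim a strip carton snug in its cradle

TASK

The carton of test strips rattles in its white cradle. Put the blue spacer plates, one at a time, upright into the gap beside the carton, side by side and fully down on the cradle's floor, until the gap is filled and the carton sits snug; that takes both blue plates (the thick orange one is not needed). The carton stays standing at its end of the cradle, and everything is let go at the end.

Things in the scene. Friction and masses are not known exactly. Their poses are not given: they have to be found in the camera images.
- cradle: White open cradle, fixed, 90 (x) x 112 mm (y). Origin: centre of underside, z up. Floor at z 6 mm; inside y -48 to 48 mm between 40 mm tall end walls with rounded tops, x -40 to 40 mm between lips 18 mm tall. The carton is at the +y end; the gap, about 54 mm along y, is at the -y end: two 24 mm plates (thickness along y) leave 6 mm play, so the first must stand close to the end wall or the carton.
- carton: Small white carton with a pink end, 42 x 75 x 52 mm tall, 150 g, loose, standing on the floor of the cradle at its +y end; its top is 58 mm above the worktop. Origin: centre of the underside. Its own x (42 mm) lies along the cradle y, its own y (75 mm) along the cradle x.
- blue_1: Blue upright spacer plate on the worktop: body 60 (x) x 24 (y) x 46 mm tall (z), lower long edges rounded, 6 mm; on top, in the middle, a grip tab 26 (x) x 12 mm (y) from z 46 to 86 mm, best gripped across its 26 mm. About 60 g. Origin: centre of the underside, z up. A like orange plate, 40 mm thick, stands by; it does not fit in beside a blue one.
- blue_2: Blue upright spacer plate on the worktop: body 60 (x) x 24 (y) x 46 mm tall (z), lower long edges rounded, 6 mm; on top, in the middle, a grip tab 26 (x) x 12 mm (y) from z 46 to 86 mm, best gripped across its 26 mm. About 60 g. Origin: centre of the underside, z up. Like the other blue plate; interchangeable. The microscope to the right is an obstacle: from the right, swing in folded back near the base (within 0.35 m).

How it is judged:
On the way:
1. one blue plate stands fully down in the gap while the other is still outside the cradle ((((z of blue_1 in the frame of cradle between 0.002 and 0.011 m and y of blue_1 in the frame of cradle between -0.042 and 0.018 m and x of blue_1 in the frame of cradle between -0.015 and 0.015 m and angle between blue_1's own z axis and vertical below 0.18 rad) and horizontal distance between blue_2 and cradle above 0.08 m) or ((z of blue_2 in the frame of cradle between 0.002 and 0.011 m and y of blue_2 in the frame of cradle between -0.042 and 0.018 m and x of blue_2 in the frame of cradle between -0.015 and 0.015 m and angle between blue_2's own z axis and vertical below 0.18 rad) and horizontal distance between blue_1 and cradle above 0.08 m))), for 0.2 s.
At the end, for the whole second after the job is handed in: Both blue plates stand upright (within 10 degrees) between carton and end wall, undersides on the floor (2 to 11 mm above cradle origin), within 15 mm of its centre line in x; the carton stands upright (within 10 degrees) on the floor, origin at cradle y 16 to 34 mm; all three at rest (z of blue_1 in the frame of cradle between 0.002 and 0.011 m and y of blue_1 in the frame of cradle between -0.042 and 0.018 m and x of blue_1 in the frame of cradle between -0.015 and 0.015 m and angle between each of blue_1, blue_2, carton's own z axis and vertical below 0.18 rad and z of blue_2 in the frame of cradle between 0.002 and 0.011 m and y of blue_2 in the frame of cradle between -0.042 and 0.018 m and x of blue_2 in the frame of cradle between -0.015 and 0.015 m and z of carton in the frame of cradle between 0.002 and 0.011 m and y of carton in the frame of cradle between 0.016 and 0.034 m and linear speed of each of blue_1, blue_2, carton below 0.02 m/s); the robot touches nothing.
It also fails if it takes over 61 s, if anything falls off the work surface, if the arm or the gripper's body presses on something with over 40 N, if the wrist force passes 120 N, or if a joint passes its speed limit or range.

ROBOT

A 6-joint arm with a two-finger parallel gripper is mounted at the origin on a cart in front of the work surface, level with it; the furniture and walls round the work are solid. World frame = base frame: x ahead of the robot, y to its left, z up, the work surface at z = 0. Lengths are in m, angles in rad, forces in N, time in s.
With the tool pointing down it reaches from about 0.3 to 0.875 m from the base axis. Payload 6.4 kg.
Tool frame: the origin (TCP) lies on the centre line of the jaws, within the pads' length; the fingertips stand 25 mm ahead of it and the grasp point (between the pads) lies 6 mm ahead of it (ctrl.tips_ahead is the z of the fingertips in the tool frame, in m); z points along the fingers, x is the direction in which the jaws open and shut, and the axes are right-handed (so a half turn about z gives the same grasp; the last joint's range is limited). The gripper opens to 85 mm and grips with 20 to 120 N. Pads are 22 mm wide; open, the fingers measure 114 mm over their backs; the gripper's body (76 mm by 85 mm) begins 54 mm behind the grasp point. The pads swing forward as they close: fully open they stand 13 mm farther back than shut.
Start: joints at [0.987, 0.181, 1.607, -0, 1.354, -0.206], TCP at [0.212, 0.534, 0.256] pointing down, gripper open.
Joint ranges: [-2.99, 2.99], [-0.89, 2.07], [0.3, 2.58], [-1.14, 4.28], [0, 2.63], [-3.12, 3.12]. Speed limits (rad/s): [2.57, 2.57, 3.01, 3.14, 3.14, 3.14].

INTERFACE

Orientations are given as a unit quaternion [w, x, y, z].
In Python, from bench import ctrl gives the robot as it stands.
- The arm moves only by the shell command python3 -m pendant 'ROWS'. ROWS is JSON, a list that holds one entry, the list of rows, each a list of 7 numbers: the shift along the tool's x, y, z in m, then the turn, a rotation vector about the tool's x, y, z in rad, then the closure, from -1 (fully open) to 1 (shut). A call has 1 to 10 rows; each row shifts and turns the commanded pose from where the row before left it, along the tool's axes as they then stand; what a row does not reach is not made up. A row lasts 1/10 s, in which the tool goes at most 50 mm and 8.59 degrees, less where a joint would pass 70% of its speed; a pose out of reach is approached as far as the arm can. A call with a gripper value outside its range is refused whole. The fingers move at their own pace and stop on an object; the grip force is fixed at half the most. Time passes only in rows, so rows that do not move let the fingers close. It gives the time, the measured TCP pose, the force and the opening at its end, in the units of the state.
- ctrl.get_obs(): the state, without advancing time (a new reading comes with each control period).
- ctrl.camera(name): name is "scene" or "top"; returns (picture, depth): 480x640x3 uint8, red, green, blue; 480x640 float32, m along the optical axis (not along the pixel's ray), 0 where there is no reading.
- ctrl.calibration(name): a dict with "fov_y" (degrees; the focal length in pixels is half the picture's height over the tangent of half this angle, whatever the lens; pixels are square), "cx", "cy" (the principal point, pixels), "D" ([k1, k2, p1, p2, k3] as OpenCV has them; the pictures are not rectified), "camera_from_world" (4x4, takes a point from world to camera coordinates). Camera axes: x right, y down, z forward; pixel columns grow to the right and rows downward; lengths in m; the calibration is good to about 2 mm. A picture is of the moment at which its call begins. calibration takes no time and is no camera call.
- ctrl.hand_in(): hands the job in, once; it reports no verdict.
The state is a dict: "time_s": time; "q": joint angles; "dq": joint speeds; "joint_efforts": joint torques, N m; "eef_pos": TCP position; "eef_rot": TCP orientation; "wrist_force": force on the tool from outside, world axes, zero at the start; "torque": the same for the moment, N m; "opening": opening from 0.0 (shut) to 1.0 (fully open).
Only numpy, scipy, OpenCV 4.12 (cv2) and the standard library are available. Lean on these libraries where they do the work, as an engineer would, in place of code of your own. Each camera call takes 0.05 s, during which the arm holds its last target.

## Working session

There is one attempt and no reset: what is moved stays moved. The work goes in short steps, Python scripts to look and compute and a shell command to move; the robot and the scene stay as the last step left them, time stands still between calls to the robot, and variables do not carry over. Pictures are saved under pics/ and viewed, and the job is handed in when it is done.

```bash
ls; mkdir -p pics; cat > h.py <<'E'
import numpy as np, cv2
from bench import ctrl
def K(n):
    c=ctrl.calibration(n); f=240/np.tan(np.radians(c["fov_y"])/2)
    return np.array([[f,0,c["cx"]],[0,f,c["cy"]],[0,0,1]]),np.array(c["D"],float),np.array(c["camera_from_world"])
def ray(n,uv):
    k,D,T=K(n); p=cv2.undistortPoints(np.array(uv,float).reshape(-1,1,2),k,D).reshape(-1,2)
    R=T[:3,:3]; o=-R.T@T[:3,3]; return o,np.c_[p,np.ones(len(p))]@R
def onplane(n,uv,z):
    o,d=ray(n,uv); return o+d*((z-o[2])/d[:,2])[:,None]
def bydepth(n,uv,dep):
    o,d=ray(n,uv); return o+d*np.asarray(dep).reshape(-1,1)
def proj(n,P):
    k,D,T=K(n); return cv2.projectPoints(np.array(P,float).reshape(-1,3),cv2.Rodrigues(T[:3,:3])[0],T[:3,3],k,D)[0].reshape(-1,2)
def snap(tag):
    for n in("scene","top"):
        im,d=ctrl.camera(n); cv2.imwrite(f"pics/{tag}_{n}.png",im[:,:,::-1]); np.save(f"pics/{tag}_{n}.npy",d)
E
python3 - <<'E'
from h import *
snap("a")
o=ctrl.get_obs();print(o)
for n in("scene","top"): print(K(n))
print(ctrl.tips_ahead)
E
```

```text
pics
{'time_s': 0.1, 'q': array([ 9.86680146e-01,  1.81468037e-01,  1.60791132e+00, -2.77774160e-05,
        1.35379589e+00, -2.06312563e-01]), 'dq': array([-0.00141099, -0.00150245, -0.00243984,  0.00099585, -0.00166206,
        0.00042075]), 'joint_efforts': array([-7.76025681e-04, -4.45882487e+01, -3.52233517e+01, -3.89762781e-04,
        4.10370776e-03, -1.32259993e-05]), 'eef_pos': array([0.21184497, 0.53405836, 0.25547189]), 'eef_rot': array([ 3.13517976e-04,  8.27306907e-01,  5.61749637e-01, -7.26664879e-04]), 'wrist_force': array([-0.41131876,  0.10454304, -0.08826934]), 'torque': array([ 0.01888494, -0.0209139 ,  0.07700669]), 'opening': 0.9999016234348119}
(array([[528.6098467 ,   0.        , 319.16728812],
       [  0.        , 528.6098467 , 235.91898683],
       [  0.        ,   0.        ,   1.        ]]), array([-0.12025648,  0.        ,  0.        ,  0.        ,  0.        ]), array([[ 0.87154371, -0.48999612,  0.01775828, -0.31722317],
       [-0.25713995, -0.48760612, -0.83433765,  0.25328463],
       [ 0.41748126,  0.72259537, -0.55096763,  0.54615388],
       [ 0.        ,  0.        ,  0.        ,  1.        ]]))
(array([[440.64142096,   0.        , 323.13022189],
       [  0.        , 440.64142096, 235.82977054],
       [  0.        ,   0.        ,   1.        ]]), array([-0.07987629,  0.        ,  0.        ,  0.        ,  0.        ]), array([[-0.01534738, -0.9998721 , -0.00449913,  0.20224983],
       [-0.98611942,  0.01587998, -0.16527646,  0.45522664],
       [ 0.16532677,  0.00190012, -0.98623701,  0.80748105],
       [ 0.        ,  0.        ,  0.        ,  1.        ]]))
0.025
```

View pics/a_scene.png

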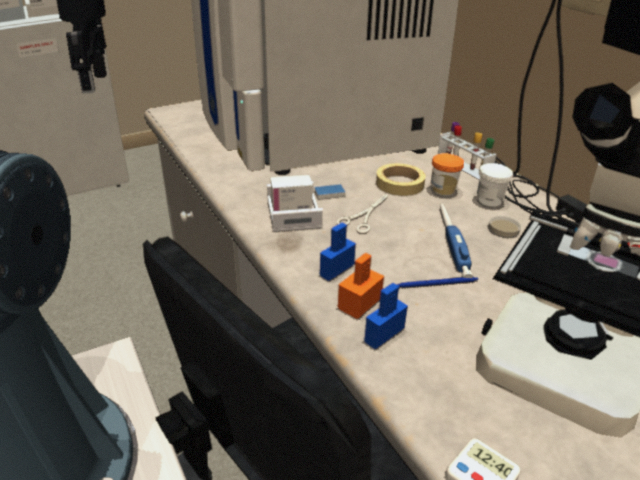

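View pics/a_top.png

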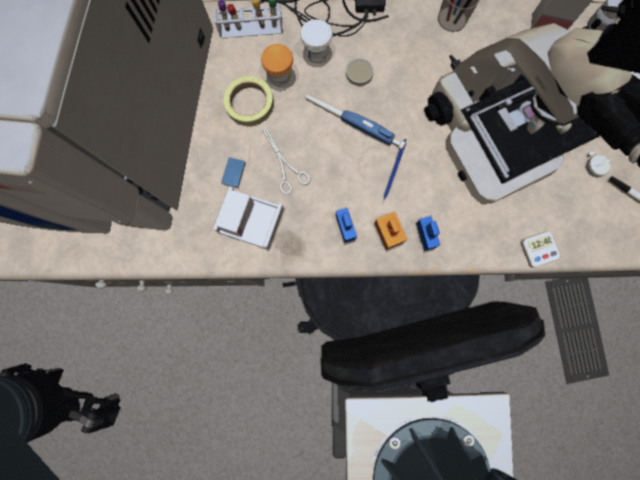

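The scene view shows blue plates at about (338,255) and (386,322), the orange one between them at (360,290), and the cradle at (295,207). In the top view the blues are at (346,225) and (429,232), the orange at (390,230), and the cradle at (249,217). A chair back stands between the robot and the bench. Next I measure.

```bash
cat > m.py <<'E'
from h import *
import sys
tag=sys.argv[1]
def bluemask(im):
    h=cv2.cvtColor(im,cv2.COLOR_BGR2HSV); return cv2.inRange(h,(105,170,50),(125,255,255))
for n in("top","scene"):
    im=cv2.imread(f"pics/{tag}_{n}.png");d=np.load(f"pics/{tag}_{n}.npy")
    m=bluemask(im); N,L,S,C=cv2.connectedComponentsWithStats(m)
    for i in range(1,N):
        if S[i,4]<100: continue
        v,u=np.nonzero((L==i)&(d>0)); P=bydepth(n,np.c_[u,v],d[v,u])
        if P[:,2].max()<.03: continue
        for lo,hi,w in((.04,.052,"body"),(.078,.1,"tab")):
            s=(P[:,2]>lo)&(P[:,2]<hi)
            if s.sum()<4: continue
            q=P[s]; r=cv2.minAreaRect((q[:,:2]*1000).astype(np.float32))
            print(n,S[i].tolist(),w,s.sum(),"zmed",np.median(q[:,2]).round(4),"rect",np.round(r[0],1),np.round(r[1],1),round(r[2],1))
E
python3 m.py a
python3 - <<'E'
from h import *
import cv2
a=cv2.imread("pics/a_top.png")[170:290,190:470]; cv2.imwrite("pics/a_topz.png",cv2.resize(a,None,fx=2.8,fy=2.8,interpolation=2))
a=cv2.imread("pics/a_scene.png")[160:360,240:440]; cv2.imwrite("pics/a_scz.png",cv2.resize(a,None,fx=3,fy=3,interpolation=2))
d=np.load("pics/a_top.npy")
for u,v in((430,335),(350,350),(530,310),(390,300),(60,180),(150,200),(440,108),(90,40)): 
  print(u,v,bydepth("top",[[u,v]],[d[v,u]]).round(3))
E
```

```text
top [337, 210, 16, 22, 166] body 59 zmed 0.0465 rect [484.5 154.4] [41.3 18.4] 15.5
top [337, 210, 16, 22, 166] tab 77 zmed 0.0859 rect [481.  152.1] [26.4  9.7] 18.2
top [418, 218, 21, 31, 446] body 237 zmed 0.0466 rect [460.1  -7. ] [55.6 21.9] 14.9
top [418, 218, 21, 31, 446] tab 77 zmed 0.0862 rect [462.3  -6.1] [26.   9.6] 16.7
scene [321, 224, 34, 56, 1155] body 302 zmed 0.0453 rect [480.4 148.1] [59.  21.5] 15.1
scene [321, 224, 34, 56, 1155] tab 89 zmed 0.0843 rect [480.8 148.4] [22.8 10.4] 15.4
scene [366, 278, 109, 70, 1736] body 448 zmed 0.0452 rect [461.5 -10. ] [59.9 23.7] 15.4
scene [366, 278, 109, 70, 1736] tab 139 zmed 0.0846 rect [461.9 -10.5] [25.1 10.7] 10.1
430 335 [[0.269 0.005 0.066]]
350 350 [[0.244 0.149 0.049]]
530 310 [[ 0.31  -0.167  0.1  ]]
390 300 [[ 0.338  0.04  -0.177]]
60 180 [[0.467 0.495 0.402]]
150 200 [[0.535 0.535 0.04 ]]
440 108 [[ 0.7   -0.036  0.078]]
90 40 [[0.636 0.468 0.416]]
```

View pics/a_topz.png

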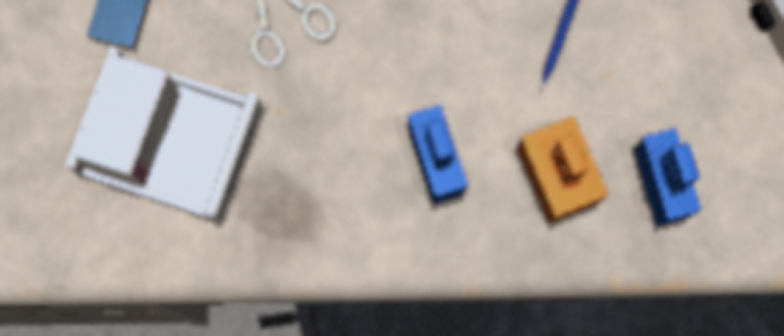

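View pics/a_scz.png

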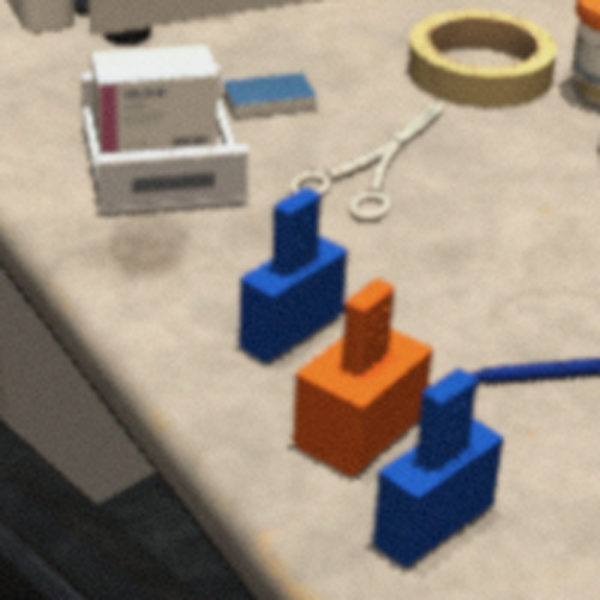

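```bash
cat > c.py <<'E'
from h import *
import sys
tag=sys.argv[1]
for n,(x0,y0,x1,y1) in(("top",(205,180,290,255)),("scene",(262,165,330,235))):
    im=cv2.imread(f"pics/{tag}_{n}.png");d=np.load(f"pics/{tag}_{n}.npy")
    hsv=cv2.cvtColor(im,cv2.COLOR_BGR2HSV)
    m=np.zeros(d.shape,bool); m[y0:y1,x0:x1]=True
    m&=(d>0)&(hsv[:,:,1]<45)
    v,u=np.nonzero(m); P=bydepth(n,np.c_[u,v],d[v,u])
    for lo,hi,w in((.053,.065,"carton"),(.034,.046,"endwalls"),(.013,.022,"lips"),(.003,.009,"floor")):
        q=P[(P[:,2]>lo)&(P[:,2]<hi)]
        r=cv2.minAreaRect((q[:,:2]*1000).astype(np.float32)) if len(q)>3 else None
        print(n,w,len(q),np.median(q[:,2]).round(4),r and (np.round(r[0],1),np.round(r[1],1),round(r[2],1)))
        if w in("endwalls","carton"):
            q2=q if w=="carton" else q[q[:,1]<np.median(P[:,1])-.02]
            if len(q2)>5: r=cv2.minAreaRect((q2[:,:2]*1000).astype(np.float32)); print("   sel",len(q2),np.round(r[0],1),np.round(r[1],1),round(r[2],1), np.round(cv2.boxPoints(r)).tolist())
E
python3 c.py a
python3 - <<'E'
from h import *
# manual corners top view
z=lambda L:[(190+a/2.8,170+b/2.8) for a,b in L]
print("endwall outer corners z.04",onplane("top",z([(260,97),(216,217)]),.04).round(4))
print("carton top corners",onplane("top",z([(113,52),(70,162),(170,78),(132,183)]),.058).round(4))
s=lambda L:[(240+a/3,160+b/3) for a,b in L]
print("scene endwall outer top",onplane("scene",s([(97,160),(247,148)]),.04).round(4))
print("scene carton top (near L,R, farL,farR)",onplane("scene",s([(98,77),(217,68),(93,57),(212,46)]),.058).round(4))
E
```

```text
top carton 866 0.0582 (array([508.1, 366.1]), array([43.1, 75.7]), 70.2)
   sel 866 [508.1 366.1] [43.1 75.7] 70.2 [[465.0, 359.0], [536.0, 333.0], [551.0, 373.0], [480.0, 399.0]]
top endwalls 349 0.0396 (array([500. , 341.6]), array([113.4,  89.6]), 70.5)
   sel 198 [482.5 292.3] [ 8.7 89.6] 70.5 [[439.0, 303.0], [523.0, 273.0], [526.0, 281.0], [442.0, 311.0]]
top lips 292 0.018 (array([509.6, 352.2]), array([140.4, 101.2]), 70.1)
top floor 1126 0.006 (array([505.8, 349.8]), array([173.1, 153.3]), 89.8)
scene carton 435 0.0565 (array([507.4, 364.4]), array([45.1, 75.2]), 71.7)
   sel 435 [507.4 364.4] [45.1 75.2] 71.7 [[465.0, 355.0], [536.0, 331.0], [550.0, 374.0], [479.0, 398.0]]
scene endwalls 246 0.0381 (array([499.3, 339.1]), array([110.9,  90.2]), 70.2)
   sel 214 [482.5 291.4] [ 9.9 89.4] 70.2 [[439.0, 302.0], [523.0, 272.0], [526.0, 281.0], [442.0, 311.0]]
scene lips 323 0.0174 (array([522.7, 370.6]), array([206.7, 113.4]), 54.6)
scene floor 228 0.0061 (array([532.2, 381.7]), array([230.4, 116.8]), 56.2)
endwall outer corners z.04 [[0.5207 0.2723 0.04  ]
 [0.4372 0.3024 0.04  ]]
carton top corners [[0.5499 0.3717 0.058 ]
 [0.4736 0.3993 0.058 ]
 [0.5308 0.3321 0.058 ]
 [0.4586 0.3568 0.058 ]]
scene endwall outer top [[0.4383 0.301  0.04  ]
 [0.5227 0.2723 0.04  ]]
scene carton top (near L,R, farL,farR) [[0.4686 0.363  0.058 ]
 [0.5391 0.3396 0.058 ]
 [0.4771 0.3887 0.058 ]
 [0.5507 0.3675 0.058 ]]
```

```bash
cat > go.py <<'E'
import sys
from h import *
from scipy.spatial.transform import Rotation as Rr
# go.py x y z : displacement in tool axes
o=ctrl.get_obs(); q=o["eef_rot"]; R=Rr.from_quat([q[1],q[2],q[3],q[0]])
t=np.array(list(map(float,sys.argv[1:4])))
X=R.as_matrix()[:,0]
print("t",o["time_s"],"tcp",o["eef_pos"].round(4),"yaw deg",np.degrees(np.arctan2(X[1],X[0])).round(2),"zaxis",R.as_matrix()[:,2].round(4),"F",o["wrist_force"].round(1),"open",round(o["opening"],3))
print("tool shift",R.inv().apply(t-o["eef_pos"]).round(4))
E
python3 - <<'E'
from h import *
d=np.load("pics/a_top.npy"); v,u=np.nonzero(d>0); P=bydepth("top",np.c_[u,v],d[v,u])
for z0,z1 in((.03,.1),(.1,.2),(.2,.3),(.3,.6)):
    s=(P[:,1]>.2)&(P[:,2]>z0)&(P[:,2]<z1)&(P[:,0]>.4)&~((P[:,1]<.41)&(P[:,0]<.56))
    q=P[s]; r=np.hypot(q[:,0]-.49,q[:,1]-.31); k=r.argsort()[:1]; print(z0,s.sum(),q[k].round(3),r[k].round(3),q[:,1].min().round(3))
E
python3 -m pendant '[[[0,0,0,0,0,0.116,-1],[0,0,0,0,0,0.116,-1],[0,0,0,0,0,0.116,-1],[0,0,0,0,0,0.116,-1],[0,0,0,0,0,0.116,-1],[0,0,0,0,0,0.116,-1],[0,0,0,0,0,0.116,-1],[0,0,0,0,0,0.116,-1]]]'
python3 go.py 0.4808 0.150 0.256
```

```text
0.03 6423 [[0.518 0.484 0.095]] [0.177] 0.201
0.1 6185 [[0.519 0.483 0.128]] [0.176] 0.428
0.2 8531 [[0.523 0.483 0.279]] [0.176] 0.437
0.3 25608 [[0.519 0.483 0.418]] [0.176] 0.448
time_s: 0.9
eef_pos: [0.2119, 0.5342, 0.2557]
eef_rot: [0.0, 0.992, 0.13, -0.0]
wrist_force: [-0.3, -0.7, -0.2]
opening: 1.002
t 0.9 tcp [0.2119 0.5342 0.2557] yaw deg 14.9 zaxis [-6.e-04 -1.e-03 -1.e+00] F [-0.3 -0.7 -0.2] open 1.002
tool shift [ 1.610e-01  4.404e-01 -1.000e-04]
```

```bash
python3 -m pendant '[[[0.008,0.022,0,0,0,0,-1],[0.016,0.044,0,0,0,0,-1],[0.016,0.044,0,0,0,0,-1],[0.016,0.044,0,0,0,0,-1],[0.016,0.044,0,0,0,0,-1],[0.016,0.044,0,0,0,0,-1],[0.016,0.044,0,0,0,0,-1],[0.016,0.044,0,0,0,0,-1],[0.016,0.044,0,0,0,0,-1],[0.016,0.044,0,0,0,0,-1]]]'
python3 -m pendant '[[[0.009,0.022,0,0,0,0,-1],[0,0,0,0,0,0,-1],[0,0,0,0,0,0,-1]]]'
python3 go.py 0.4807 0.150 0.075
```

```text
time_s: 1.9
eef_pos: [0.4688, 0.1691, 0.2561]
eef_rot: [-0.0, 0.991, 0.132, -0.0]
wrist_force: [0.5, 0.8, -0.0]
opening: 1.001
time_s: 2.2
eef_pos: [0.4824, 0.1518, 0.2558]
eef_rot: [-0.0, 0.991, 0.131, -0.001]
wrist_force: [0.0, -0.3, -0.2]
opening: 1.001
t 2.2 tcp [0.4824 0.1518 0.2558] yaw deg 15.1 zaxis [-1.4e-03  3.0e-04 -1.0e+00] F [ 0.  -0.3 -0.2] open 1.001
tool shift [-0.0019  0.0014  0.1808]
```

```bash
python3 -m pendant '[[[-0.002,0.001,0.02,0,0,0,-1],[0,0,0.03,0,0,0,-1],[0,0,0.03,0,0,0,-1],[0,0,0.03,0,0,0,-1],[0,0,0.03,0,0,0,-1],[0,0,0.02,0,0,0,-1],[0,0,0.02,0,0,0,-1],[0,0,0,0,0,0,-1],[0,0,0,0,0,0,-1]]]'
python3 go.py 0.4808 0.150 0.075
python3 - <<'E'
from h import *
snap("b")
for n,s in(("top",(170,290,280,440)),("scene",(160,300,270,450))):
    a=cv2.imread(f"pics/b_{n}.png")[s[0]:s[1],s[2]:s[3]]; cv2.imwrite(f"pics/b_{n}z.png",cv2.resize(a,None,fx=4,fy=4,interpolation=2))
E
```

```text
time_s: 3.1
eef_pos: [0.4803, 0.1515, 0.0764]
eef_rot: [-0.0, 0.991, 0.133, -0.0]
wrist_force: [-0.2, -0.7, 1.1]
opening: 0.999
t 3.1 tcp [0.4803 0.1515 0.0764] yaw deg 15.28 zaxis [-1.e-03  1.e-04 -1.e+00] F [-0.2 -0.7  1.1] open 0.999
tool shift [0.0001 0.0016 0.0014]
```

View pics/b_scenez.png

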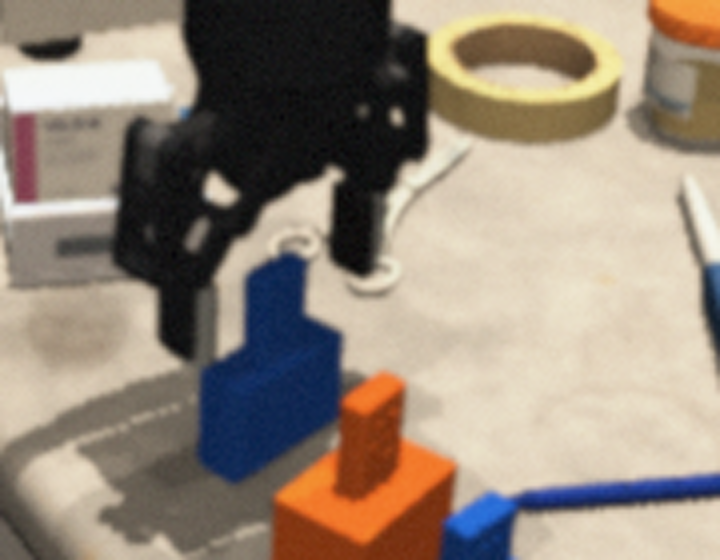

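View pics/b_topz.png

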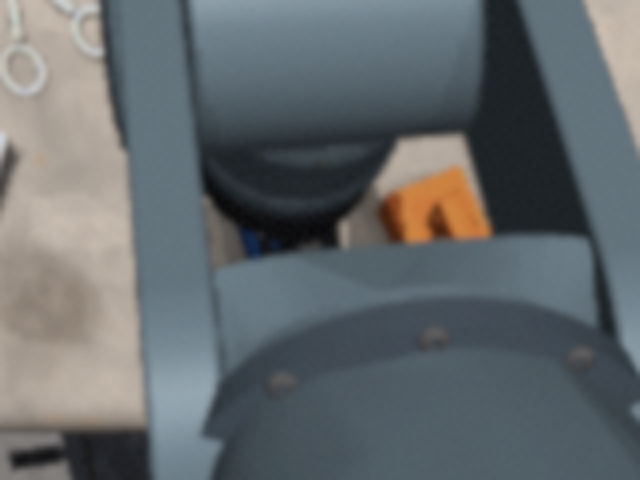

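The jaws straddle the tab (scene crop: pads at (200,320) and (360,225), tab at (275,290)). The arm hides the top view. Closing.

```bash
python3 -m pendant '[[[0,0.0016,0.001,0,0,0,-1],[0,0,0,0,0,0,1],[0,0,0,0,0,0,1],[0,0,0,0,0,0,1],[0,0,0,0,0,0,1],[0,0,0,0,0,0,1],[0,0,0,0,0,0,1],[0,0,0,0,0,0,1],[0,0,0,0,0,0,1]]]'; python3 go.py .48 .15 .075
```

```text
time_s: 4.1
eef_pos: [0.4815, 0.1489, 0.0754]
eef_rot: [0.0, 0.991, 0.132, 0.0]
wrist_force: [-0.0, -1.1, 2.1]
opening: 0.293
t 4.1 tcp [0.4815 0.1489 0.0754] yaw deg 15.18 zaxis [ 1.e-04 -0.e+00 -1.e+00] F [-0.  -1.1  2.1] open 0.293
tool shift [-0.0012 -0.0014  0.0004]
```

```bash
python3 -m pendant '[[[0,0,-0.01,0,0,0,1],[0,0,-0.025,0,0,0,1],[0,0,-0.035,0,0,0,1],[0,0,-0.035,0,0,0,1],[0,0,-0.015,0,0,0.122,1],[0,0,0,0,0,0.122,1],[0,0,0,0,0,0.122,1],[0,0,0,0,0,0.122,1],[0,0,0,0,0,0.122,1],[0,0,0,0,0,0,1]]]'
python3 - <<'E'
# cradle frame -> world
import numpy as np
a=np.radians(-19.7);x=np.array([np.cos(a),np.sin(a)]);y=np.array([-x[1],x[0]])
c=np.array([.4997,.3405])
for d in(-.0355,-.0345,-.0095):print(d,(c+d*y).round(4))
E
python3 go.py .4877 .3073 .195
```

```text
time_s: 5.1
eef_pos: [0.4813, 0.149, 0.1957]
eef_rot: [-0.0, 0.985, -0.172, 0.0]
wrist_force: [-0.7, -0.7, -1.4]
opening: 0.295
-0.0355 [0.4877 0.3071]
-0.0345 [0.4881 0.308 ]
-0.0095 [0.4965 0.3316]
t 5.1 tcp [0.4813 0.149  0.1957] yaw deg -19.82 zaxis [ 2.e-04  0.e+00 -1.e+00] F [-0.7 -0.7 -1.4] open 0.295
tool shift [-0.0477 -0.1511  0.0007]
```

```bash
python3 -m pendant '[[[-0.005,-0.015,0,0,0,0,1],[-0.01,-0.033,0,0,0,0,1],[-0.01,-0.033,0,0,0,0,1],[-0.01,-0.033,0,0,0,0,1],[-0.009,-0.026,0,0,0,0,1],[-0.004,-0.011,0,0,0,0,1],[0,0,0,0,0,0,1],[0,0,0,0,0,0,1]]]'
python3 go.py .4877 .3073 .195
python3 - <<'E'
from h import *
snap("c")
for n,s in(("top",(150,270,180,340)),("scene",(110,250,240,410))):
    a=cv2.imread(f"pics/c_{n}.png")[s[0]:s[1],s[2]:s[3]]; cv2.imwrite(f"pics/c_{n}z.png",cv2.resize(a,None,fx=4,fy=4,interpolation=2))
    im=cv2.imread(f"pics/c_{n}.png");d=np.load(f"pics/c_{n}.npy")
    h=cv2.cvtColor(im,cv2.COLOR_BGR2HSV); m=cv2.inRange(h,(105,150,40),(125,255,255))
    N,L,S,C=cv2.connectedComponentsWithStats(m)
    for i in range(1,N):
        if S[i,4]<60: continue
        v,u=np.nonzero((L==i)&(d>0)); P=bydepth(n,np.c_[u,v],d[v,u])
        s=(P[:,2]>.09)
        if s.sum()<20: continue
        P=P[s]; print(n,S[i].tolist(),"z",P[:,2].min().round(4),P[:,2].max().round(4))
        for lo,hi in ((.11,.2),(.158,.175)):
            q=P[(P[:,2]>lo)&(P[:,2]<hi)]
            if len(q)>5:
                r=cv2.minAreaRect((q[:,:2]*1000).astype(np.float32)); print(lo,len(q),np.round(r[0],1),np.round(r[1],1),round(r[2],1))
E
```

```text
time_s: 5.9
eef_pos: [0.4872, 0.3066, 0.1951]
eef_rot: [0.0, 0.985, -0.171, -0.0]
wrist_force: [0.0, -0.4, -0.2]
opening: 0.298
t 5.9 tcp [0.4872 0.3066 0.1951] yaw deg -19.68 zaxis [-4.e-04 -8.e-04 -1.e+00] F [ 0.  -0.4 -0.2] open 0.298
tool shift [ 0.0002 -0.0008  0.0001]
top [256, 198, 12, 18, 115] z 0.141 0.3045
0.11 109 [490.2 297.5] [ 8.2 36.5] 75.2
0.158 73 [488.2 298.5] [ 6.7 28. ] 72.2
top [0, 206, 51, 18, 318] z 0.1301 0.2812
0.11 172 [472.7 696.7] [61.5  1.1] 85.2
0.158 42 [472.5 695.7] [58.6  0.8] 85.0
scene [201, 0, 14, 101, 560] z 0.1268 0.341
0.11 166 [473. 697.] [63.7  3.9] 85.3
0.158 41 [472.7 698.6] [55.4  3.5] 83.4
scene [279, 118, 35, 49, 1204] z 0.1234 0.2062
0.11 1146 [486.6 305.3] [24.2 58.1] 73.2
0.158 300 [486.6 305.9] [23.2 57.8] 73.2
```

View pics/c_scenez.png

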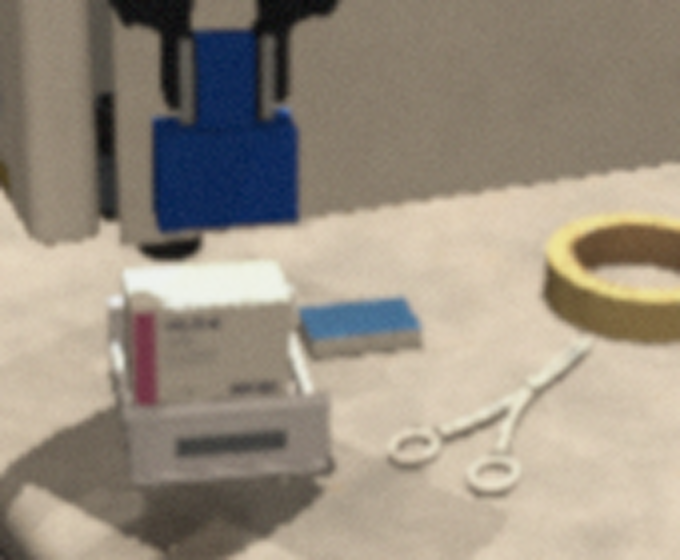

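View pics/c_topz.png

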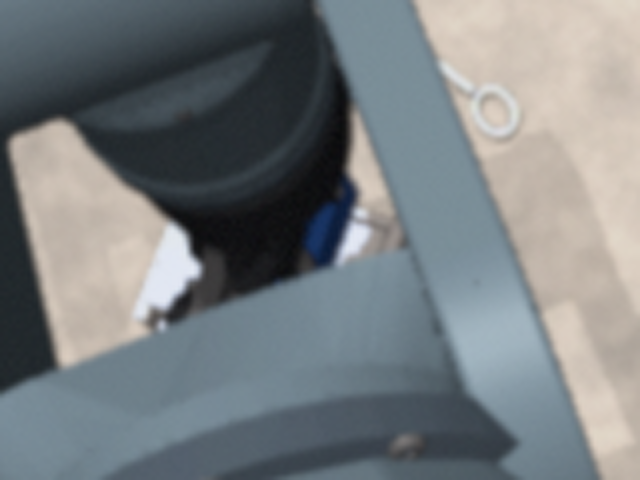

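```bash
cat > f.py <<'E'
from h import *
import sys
# scene-camera faces: fit front face of plate / wall, in cradle y direction
tag=sys.argv[1]; zlo,zhi=map(float,sys.argv[2:4])
a=np.radians(-19.9);x=np.array([np.cos(a),np.sin(a)]);y=np.array([-x[1],x[0]])
n="scene"; im=cv2.imread(f"pics/{tag}_{n}.png"); d=np.load(f"pics/{tag}_{n}.npy"); h=cv2.cvtColor(im,cv2.COLOR_BGR2HSV)
v,u=np.nonzero(d>0); P=bydepth(n,np.c_[u,v],d[v,u]); H=h[v,u]
X=(P[:,:2]-[.4997,.3405])@x; Y=(P[:,:2]-[.4997,.3405])@y; Z=P[:,2]
def rep(w,s):
    if s.sum()<10: print(w,s.sum());return
    k=np.polyfit(X[s],Y[s],1); print(w,s.sum(),"Y at X=0 %.4f slope %.3f"%(k[1],k[0]),"Ymed %.4f sd %.4f"%(np.median(Y[s]),Y[s].std()),"X range",np.percentile(X[s],[1,99]).round(4))
near=(abs(X)<.05)&(abs(Y)<.08)
blue=(H[:,0]>104)&(H[:,0]<126)&(H[:,1]>140)
rep("plate front face",near&blue&(Z>zlo)&(Z<zhi))
w=near&~blue&(Z>.008)&(Z<.032)&(Y<-.045)&(abs(X)<.04)
rep("wall outer face",w)
rep("carton front",near&~blue&(Z>.042)&(Z<.053)&(Y>-.02)&(Y<.02)&(abs(X)<.035))
rep("carton top",near&~blue&(Z>.054)&(Z<.062)&(abs(X)<.036))
if (near&~blue&(Z>.054)&(Z<.062)).sum()>10: print("carton top Y pct",np.percentile(Y[near&~blue&(Z>.054)&(Z<.062)],[1,99]).round(4))
E
python3 f.py c .125 .155; python3 f.py a 1 2
```

```text
plate front face 572 Y at X=0 -0.0458 slope 0.020 Ymed -0.0458 sd 0.0015 X range [-0.0289  0.0286]
wall outer face 509 Y at X=0 -0.0535 slope 0.009 Ymed -0.0535 sd 0.0014 X range [-0.0395  0.0396]
carton front 196 Y at X=0 0.0071 slope 0.003 Ymed 0.0071 sd 0.0016 X range [-0.0333  0.0343]
carton top 425 Y at X=0 0.0240 slope -0.022 Ymed 0.0236 sd 0.0130 X range [-0.0352  0.0356]
carton top Y pct [0.0045 0.0466]
plate front face 0
wall outer face 508 Y at X=0 -0.0536 slope 0.007 Ymed -0.0536 sd 0.0015 X range [-0.0396  0.0394]
carton front 193 Y at X=0 0.0072 slope 0.010 Ymed 0.0071 sd 0.0014 X range [-0.0334  0.0342]
carton top 424 Y at X=0 0.0239 slope -0.015 Ymed 0.0231 sd 0.0132 X range [-0.0351  0.0356]
carton top Y pct [0.0039 0.047 ]
```

```bash
python3 -m pendant '[[[0,-0.0018,0,0,0,0.012,1],[0,0,0.02,0,0,0,1],[0,0,0.025,0,0,0,1],[0,0,0.015,0,0,0,1],[0,0,0.005,0,0,0,1],[0,0,0,0,0,0,1],[0,0,0,0,0,0,1]]]'
python3 go.py .4877 .3073 .0814
python3 - <<'E'
from h import *
snap("d")
a=cv2.imread("pics/d_scene.png")[140:260,240:360]; cv2.imwrite("pics/d_z.png",cv2.resize(a,None,fx=5,fy=5,interpolation=2))
E
python3 f.py d .06 .09
```

```text
time_s: 6.7
eef_pos: [0.4887, 0.3091, 0.1312]
eef_rot: [-0.0, 0.984, -0.178, 0.001]
wrist_force: [-0.3, -0.8, -0.8]
opening: 0.294
t 6.7 tcp [0.4887 0.3091 0.1312] yaw deg -20.47 zaxis [ 1.3e-03  5.0e-04 -1.0e+00] F [-0.3 -0.8 -0.8] open 0.294
tool shift [-0.0003  0.0021  0.0498]
plate front face 492 Y at X=0 -0.0421 slope 0.010 Ymed -0.0421 sd 0.0015 X range [-0.0282  0.0296]
wall outer face 509 Y at X=0 -0.0536 slope 0.001 Ymed -0.0535 sd 0.0015 X range [-0.0396  0.0394]
carton front 19 Y at X=0 0.0064 slope -0.009 Ymed 0.0067 sd 0.0015 X range [-0.0336 -0.0262]
carton top 98 Y at X=0 -0.0233 slope -1.290 Ymed 0.0143 sd 0.0319 X range [-0.0358  0.0303]
carton top Y pct [-0.043   0.0461]
```

View pics/d_z.png

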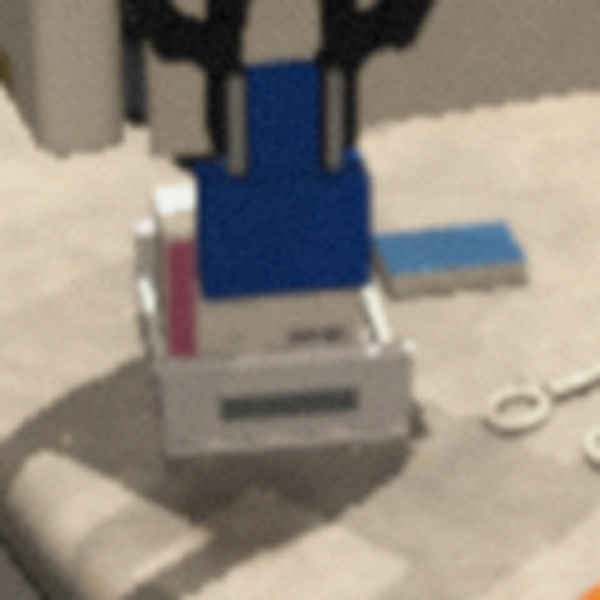

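```bash
python3 -m pendant '[[[-0.0005,0.0018,0.005,0,0,0,1],[0,0,0.01,0,0,0,1],[0,0,0.01,0,0,0,1],[0,0,0.003,0,0,0,1],[0,0,0,0,0,0,1]]]'
python3 go.py .4877 .3073 .0814
python3 - <<'E'
from h import *
snap("e")
a=cv2.imread("pics/e_scene.png")[140:260,240:360]; cv2.imwrite("pics/e_z.png",cv2.resize(a,None,fx=5,fy=5,interpolation=2))
E
python3 f.py e .05 .07
```

```text
time_s: 7.3
eef_pos: [0.4861, 0.3072, 0.101]
eef_rot: [0.001, 0.984, -0.178, -0.001]
wrist_force: [0.3, -1.1, 0.1]
opening: 0.295
t 7.3 tcp [0.4861 0.3072 0.101 ] yaw deg -20.45 zaxis [-2.1e-03 -8.0e-04 -1.0e+00] F [ 0.3 -1.1  0.1] open 0.295
tool shift [ 0.0015 -0.0007  0.0196]
plate front face 323 Y at X=0 -0.0446 slope -0.009 Ymed -0.0447 sd 0.0019 X range [-0.03    0.0261]
wall outer face 500 Y at X=0 -0.0536 slope 0.007 Ymed -0.0535 sd 0.0015 X range [-0.0395  0.0396]
carton front 20 Y at X=0 0.0053 slope -0.055 Ymed 0.0071 sd 0.0014 X range [-0.0346 -0.0276]
carton top 105 Y at X=0 0.0061 slope -0.620 Ymed 0.0209 sd 0.0213 X range [-0.0354  0.0357]
carton top Y pct [-0.045   0.0472]
```

View pics/e_z.png

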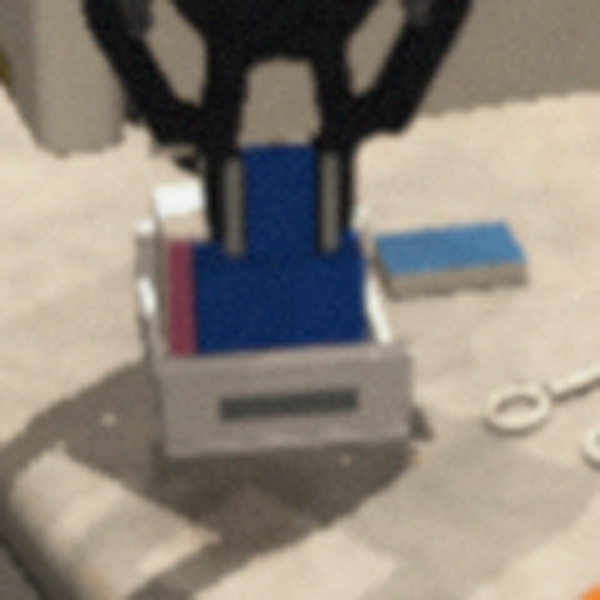

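```bash
python3 -m pendant '[[[0.001,-0.0003,0.004,0,0,-0.007,1],[0,0,0.005,0,0,0,1],[0,0,0.005,0,0,0,1],[0,0,0.003,0,0,0,1],[0,0,0,0,0,0,1]]]'
python3 go.py .4877 .3073 .0814
```

```text
time_s: 7.9
eef_pos: [0.4874, 0.3072, 0.0845]
eef_rot: [0.0, 0.985, -0.174, -0.001]
wrist_force: [-0.1, 0.2, 0.2]
opening: 0.295
t 7.9 tcp [0.4874 0.3072 0.0845] yaw deg -20.05 zaxis [-1.3e-03 -5.0e-04 -1.0e+00] F [-0.1  0.2  0.2] open 0.295
tool shift [ 0.0002 -0.0002  0.0031]
```

```bash
python3 -m pendant '[[[0,0,0.002,0,0,0,1],[0,0,0.001,0,0,0,1],[0,0,0.0006,0,0,0,1],[0,0,0,0,0,0,1]]]'
python3 go.py .4877 .3073 .0814
```

```text
time_s: 8.3
eef_pos: [0.4879, 0.3074, 0.0817]
eef_rot: [-0.0, 0.985, -0.174, 0.0]
wrist_force: [-0.4, -1.0, -0.3]
opening: 0.294
t 8.3 tcp [0.4879 0.3074 0.0817] yaw deg -20.05 zaxis [ 0.  0. -1.] F [-0.4 -1.  -0.3] open 0.294
tool shift [-0.0002  0.0002  0.0003]
```

```bash
python3 -m pendant '[[[0,0,0.0007,0,0,0,1],[0,0,0.0005,0,0,0,1],[0,0,0,0,0,0,1]]]'
python3 go.py .4877 .3073 .0814
python3 - <<'E'
from h import *
snap("f")
a=cv2.imread("pics/f_scene.png")[140:260,240:360]; cv2.imwrite("pics/f_z.png",cv2.resize(a,None,fx=5,fy=5,interpolation=2))
E
python3 f.py f .042 .05
```

```text
time_s: 8.6
eef_pos: [0.4882, 0.3075, 0.0814]
eef_rot: [-0.0, 0.985, -0.174, 0.0]
wrist_force: [-1.9, -1.4, 4.9]
opening: 0.294
t 8.6 tcp [0.4882 0.3075 0.0814] yaw deg -20.05 zaxis [ 5.e-04  2.e-04 -1.e+00] F [-1.9 -1.4  4.9] open 0.294
tool shift [-0.0004  0.0004 -0.    ]
plate front face 128 Y at X=0 -0.0437 slope 0.020 Ymed -0.0439 sd 0.0017 X range [-0.0275  0.0283]
wall outer face 517 Y at X=0 -0.0535 slope 0.006 Ymed -0.0535 sd 0.0014 X range [-0.0397  0.0396]
carton front 35 Y at X=0 0.0078 slope 0.024 Ymed 0.0073 sd 0.0014 X range [-0.0345 -0.0219]
carton top 128 Y at X=0 0.0142 slope -0.051 Ymed 0.0213 sd 0.0290 X range [-0.0358  0.0239]
carton top Y pct [-0.0473  0.048 ]
```

View pics/f_z.png

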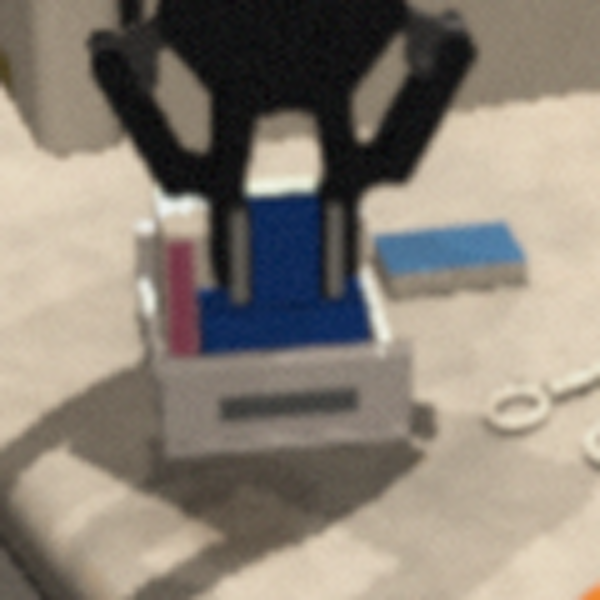

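```bash
python3 -m pendant '[[[0,0.001,0,0,0,0,1],[0,0,0,0,0,0,1],[0,0,0,0,0,0,0.1],[0,0,0,0,0,0,-0.2],[0,0,0,0,0,0,-0.4],[0,0,0,0,0,0,-0.4],[0,0,0,0,0,0,-0.4]]]'
python3 go.py .4877 .3073 .0814
python3 -m pendant '[[[0,0,-0.02,0,0,0,-0.4],[0,0,-0.04,0,0,0,-0.4],[0,0,-0.04,0,0,0,-0.6],[0,0,-0.04,0,0,0,-1],[0,0,-0.02,0,0,0,-1],[0,0,-0.01,0,0,-0.12,-1],[0,0,0,0,0,-0.12,-1],[0,0,0,0,0,-0.12,-1],[0,0,0,0,0,-0.12,-1],[0,0,0,0,0,-0.13,-1]]]'
python3 go.py .461 -.0085 .25
```

```text
time_s: 9.4
eef_pos: [0.4875, 0.3064, 0.0803]
eef_rot: [0.0, 0.985, -0.174, -0.0]
wrist_force: [-0.7, 0.1, -0.3]
opening: 0.7
t 9.4 tcp [0.4875 0.3064 0.0803] yaw deg -20.06 zaxis [-3.e-04 -1.e-04 -1.e+00] F [-0.7  0.1 -0.3] open 0.7
tool shift [-0.0001 -0.0009 -0.0011]
time_s: 10.4
eef_pos: [0.4875, 0.3064, 0.2504]
eef_rot: [0.0, 0.991, 0.132, -0.0]
wrist_force: [-0.5, 1.1, -0.4]
opening: 0.998
t 10.4 tcp [0.4875 0.3064 0.2504] yaw deg 15.19 zaxis [-1.e-04 -1.e-04 -1.e+00] F [-0.5  1.1 -0.4] open 0.998
tool shift [-0.1081  0.297   0.0004]
```

```bash
python3 - <<'E'
from h import *
snap("g")
a=cv2.imread("pics/g_scene.png")[140:260,240:360]; cv2.imwrite("pics/g_z.png",cv2.resize(a,None,fx=5,fy=5,interpolation=2))
for n in("top","scene"):
    d=np.load(f"pics/a_{n}.npy"); v,u=np.nonzero(d>0); P=bydepth(n,np.c_[u,v],d[v,u])
    for z0,z1 in((.03,.1),(.1,.2),(.2,.3),(.3,.6)):
        s=(P[:,2]>z0)&(P[:,2]<z1)&(P[:,0]>.35)&(P[:,1]<.2)&~((abs(P[:,1]-.07)<.12)&(P[:,0]<.53))
        q=P[s]; r=np.hypot(q[:,0]-.4615,q[:,1]+.0085); k=r.argsort()[:1]; print(n,z0,s.sum(),q[k].round(3),r[k].round(3))
E
python3 m.py g; python3 f.py g .042 .05
```

```text
top 0.03 7809 [[ 0.539 -0.11   0.03 ]] [0.128]
top 0.1 8357 [[ 0.526 -0.113  0.153]] [0.122]
top 0.2 3859 [[ 0.582 -0.162  0.299]] [0.195]
top 0.3 10168 [[ 0.519 -0.173  0.359]] [0.174]
scene 0.03 15838 [[ 0.539 -0.112  0.033]] [0.129]
scene 0.1 11747 [[ 0.527 -0.113  0.149]] [0.123]
scene 0.2 6491 [[ 0.582 -0.163  0.292]] [0.196]
scene 0.3 8697 [[ 0.595 -0.123  0.45 ]] [0.176]
top [418, 218, 20, 31, 432] body 236 zmed 0.0463 rect [460.   -7.1] [55.3 21.9] 14.2
top [418, 218, 20, 31, 432] tab 73 zmed 0.0858 rect [462.5  -6.2] [26.2  9.3] 15.2
scene [281, 180, 32, 30, 554] body 237 zmed 0.0476 rect [486.5 303.4] [19.8 55.8] 70.8
scene [281, 180, 32, 30, 554] tab 87 zmed 0.0854 rect [488.1 304.8] [ 9.4 20. ] 72.2
scene [366, 278, 109, 70, 1735] body 445 zmed 0.0451 rect [461.4 -10.1] [58.6 23.2] 12.9
scene [366, 278, 109, 70, 1735] tab 142 zmed 0.0844 rect [461.8 -10.2] [24.6  9.7] 13.4
plate front face 127 Y at X=0 -0.0443 slope 0.004 Ymed -0.0444 sd 0.0024 X range [-0.0277  0.0281]
wall outer face 510 Y at X=0 -0.0536 slope 0.009 Ymed -0.0535 sd 0.0014 X range [-0.0397  0.0395]
carton front 115 Y at X=0 0.0067 slope -0.009 Ymed 0.0070 sd 0.0029 X range [-0.0335  0.0343]
carton top 297 Y at X=0 0.0265 slope 0.009 Ymed 0.0274 sd 0.0141 X range [-0.0351  0.0359]
carton top Y pct [0.0046 0.0479]
```

View pics/g_z.png

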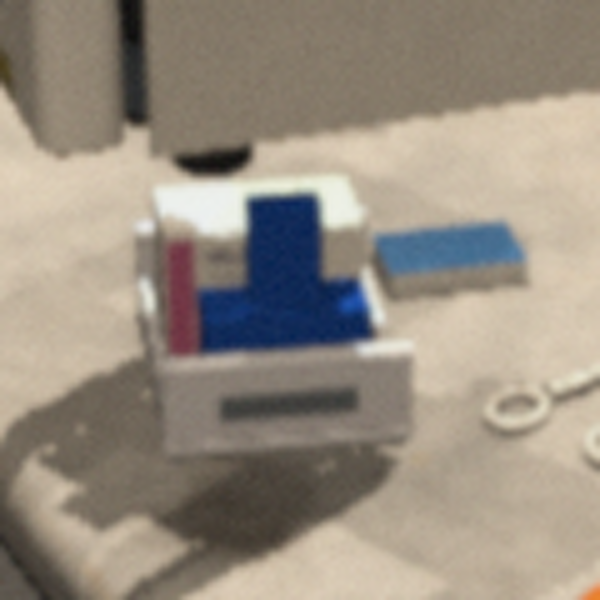

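The first plate is fully down near the end wall, with a 27 mm gap left beside the carton. Now the second plate.

```bash
python3 -m pendant '[[[-0.006,0.017,0,0,0,0.006,-1],[-0.012,0.033,0,0,0,0,-1],[-0.015,0.042,0,0,0,0,-1],[-0.015,0.042,0,0,0,0,-1],[-0.015,0.042,0,0,0,0,-1],[-0.015,0.042,0,0,0,0,-1],[-0.015,0.042,0,0,0,0,-1],[-0.010,0.025,0,0,0,0,-1],[-0.005,0.012,0,0,0,0,-1],[0,0,0,0,0,0,-1]]]'
python3 go.py .4615 -.0085 .076
```

```text
time_s: 11.5
eef_pos: [0.4574, -0.0096, 0.2505]
eef_rot: [0.0, 0.992, 0.124, 0.0]
wrist_force: [-0.6, 0.6, -0.2]
opening: 0.999
t 11.5 tcp [ 0.4574 -0.0096  0.2505] yaw deg 14.28 zaxis [ 1.e-04 -2.e-04 -1.e+00] F [-0.6  0.6 -0.2] open 0.999
tool shift [ 4.200e-03 -1.000e-04  1.745e-01]
```

```bash
python3 -m pendant '[[[0.004,0,0.02,0,0,0,-1],[0,0,0.03,0,0,0,-1],[0,0,0.03,0,0,0,-1],[0,0,0.03,0,0,0,-1],[0,0,0.03,0,0,0,-1],[0,0,0.02,0,0,0,-1],[0,0,0.014,0,0,0,-1],[0,0,0,0,0,0,-1],[0,0,0,0,0,0,-1]]]'
python3 go.py .4615 -.0085 .076
python3 - <<'E'
from h import *
snap("i")
a=cv2.imread("pics/i_scene.png")[220:370,320:480]; cv2.imwrite("pics/i_z.png",cv2.resize(a,None,fx=4,fy=4,interpolation=2))
E
```

```text
time_s: 12.4
eef_pos: [0.4617, -0.0062, 0.0766]
eef_rot: [-0.0, 0.992, 0.127, -0.0]
wrist_force: [0.4, -1.1, 0.9]
opening: 0.999
t 12.4 tcp [ 0.4617 -0.0062  0.0766] yaw deg 14.59 zaxis [-4.e-04  4.e-04 -1.e+00] F [ 0.4 -1.1  0.9] open 0.999
tool shift [-0.0008  0.0022  0.0006]
```

View pics/i_z.png

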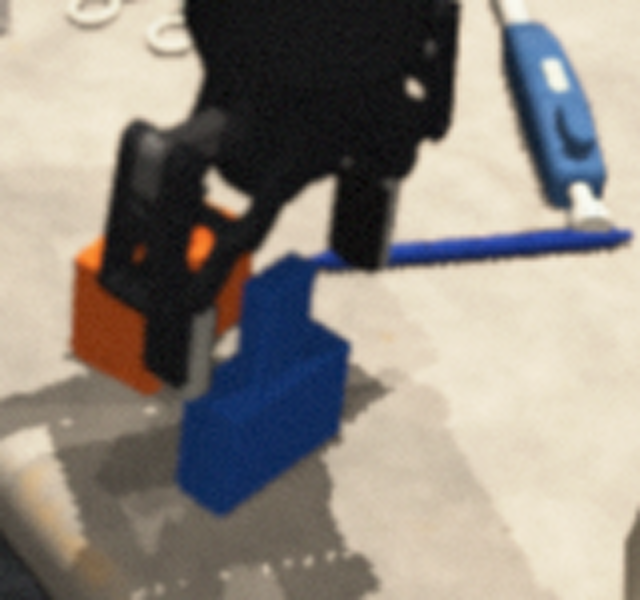

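The jaws straddle the second tab (crop: pads at (195,350) and (360,220), tab at (280,310)). Gripping.

```bash
python3 -m pendant '[[[0,0.0015,0.001,0,0,0,-1],[0,0,0,0,0,0,1],[0,0,0,0,0,0,1],[0,0,0,0,0,0,1],[0,0,0,0,0,0,1],[0,0,0,0,0,0,1],[0,0,0,0,0,0,1],[0,0,0,0,0,0,1],[0,0,0,0,0,0,1]]]'; python3 go.py .4615 -.0085 .075
python3 -m pendant '[[[0,0,-0.01,0,0,0,1],[0,0,-0.025,0,0,0,1],[0,0,-0.035,0,0,0,1],[0,0,-0.035,0,0,0,1],[0,0,-0.025,0,0,0.12,1],[0,0,-0.01,0,0,0.12,1],[0,0,0,0,0,0.12,1],[0,0,0,0,0,0.12,1],[0,0,0,0,0,0.12,1],[0,0,0,0,0,0,1]]]'
python3 go.py .4965 .3323 .215
```

```text
time_s: 13.4
eef_pos: [0.4621, -0.0086, 0.0756]
eef_rot: [0.0, 0.992, 0.127, 0.0]
wrist_force: [-0.9, 0.3, 0.9]
opening: 0.294
t 13.4 tcp [ 0.4621 -0.0086  0.0756] yaw deg 14.56 zaxis [ 1.e-04 -1.e-04 -1.e+00] F [-0.9  0.3  0.9] open 0.294
tool shift [-0.0005 -0.0003  0.0006]
time_s: 14.4
eef_pos: [0.4619, -0.0085, 0.2159]
eef_rot: [-0.0, 0.985, -0.173, 0.0]
wrist_force: [0.1, -1.0, -0.7]
opening: 0.296
t 14.4 tcp [ 0.4619 -0.0085  0.2159] yaw deg -19.88 zaxis [ 3.e-04  0.e+00 -1.e+00] F [ 0.1 -1.  -0.7] open 0.296
tool shift [-0.0833 -0.3322  0.001 ]
```

```bash
python3 -m pendant '[[[-0.005,-0.02,0,0,0,0,1],[-0.01,-0.04,0,0,0,0,1],[-0.01,-0.04,0,0,0,0,1],[-0.01,-0.04,0,0,0,0,1],[-0.01,-0.04,0,0,0,0,1],[-0.01,-0.04,0,0,0,0,1],[-0.01,-0.04,0,0,0,0,1],[-0.01,-0.04,0,0,0,0,1],[-0.006,-0.022,0,0,0,0,1],[-0.003,-0.010,0,0,0,0,1]]]'
python3 -m pendant '[[[0,0,0,0,0,0,1],[0,0,0,0,0,0,1]]]'
python3 go.py .4965 .3317 .215
python3 - <<'E'
from h import *
snap("j")
a=cv2.imread("pics/j_scene.png")[110:230,240:360]; cv2.imwrite("pics/j_z.png",cv2.resize(a,None,fx=5,fy=5,interpolation=2))
E
python3 f.py j .145 .175
```

```text
time_s: 15.4
eef_pos: [0.4951, 0.3343, 0.2155]
eef_rot: [-0.0, 0.986, -0.17, -0.0]
wrist_force: [-0.2, 0.2, -0.4]
opening: 0.294
time_s: 15.6
eef_pos: [0.4954, 0.3313, 0.2153]
eef_rot: [0.0, 0.985, -0.172, -0.0]
wrist_force: [0.2, 0.3, -0.0]
opening: 0.291
t 15.6 tcp [0.4954 0.3313 0.2153] yaw deg -19.78 zaxis [-7.e-04 -8.e-04 -1.e+00] F [ 0.2  0.3 -0. ] open 0.291
tool shift [ 0.0008 -0.0008  0.0003]
plate front face 545 Y at X=0 -0.0218 slope -0.009 Ymed -0.0218 sd 0.0014 X range [-0.0295  0.0269]
wall outer face 507 Y at X=0 -0.0536 slope 0.006 Ymed -0.0536 sd 0.0014 X range [-0.0396  0.0398]
carton front 121 Y at X=0 0.0071 slope -0.000 Ymed 0.0074 sd 0.0029 X range [-0.035   0.0344]
carton top 293 Y at X=0 0.0260 slope 0.008 Ymed 0.0274 sd 0.0145 X range [-0.0352  0.0354]
carton top Y pct [0.0038 0.0479]
```

View pics/j_z.png

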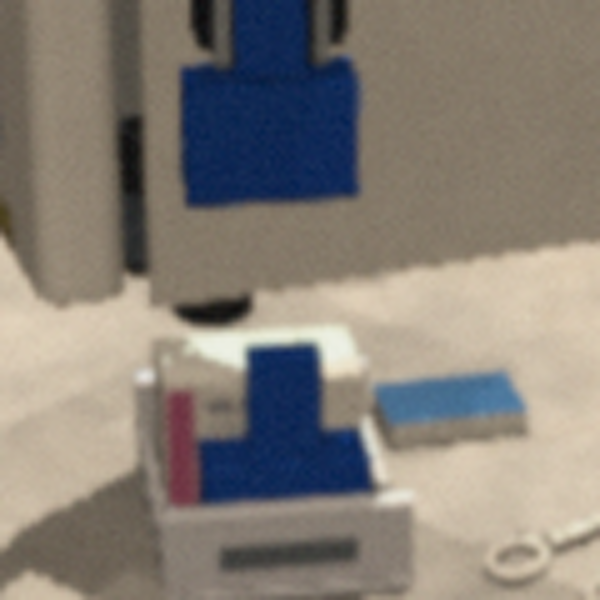

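```bash
python3 -m pendant '[[[0.001,-0.0022,0.01,0,0,-0.012,1],[0,0,0.025,0,0,0,1],[0,0,0.025,0,0,0,1],[0,0,0.01,0,0,0,1],[0,0,0.004,0,0,0,1],[0,0,0,0,0,0,1],[0,0,0,0,0,0,1],[0,0,0,0,0,0,1]]]'
python3 go.py .4965 .3317 .0816
python3 - <<'E'
from h import *
snap("k")
a=cv2.imread("pics/k_scene.png")[140:260,240:360]; cv2.imwrite("pics/k_z.png",cv2.resize(a,None,fx=5,fy=5,interpolation=2))
E
python3 f.py k .096 .113
```

```text
time_s: 16.5
eef_pos: [0.4981, 0.3343, 0.1428]
eef_rot: [-0.001, 0.986, -0.166, 0.001]
wrist_force: [-0.2, 0.6, -0.5]
opening: 0.295
t 16.5 tcp [0.4981 0.3343 0.1428] yaw deg -19.13 zaxis [ 2.1e-03  9.0e-04 -1.0e+00] F [-0.2  0.6 -0.5] open 0.295
tool shift [-0.0008  0.003   0.0612]
plate front face 352 Y at X=0 -0.0165 slope 0.005 Ymed -0.0178 sd 0.0041 X range [-0.0273  0.0282]
wall outer face 504 Y at X=0 -0.0534 slope 0.006 Ymed -0.0534 sd 0.0015 X range [-0.0396  0.0397]
carton front 117 Y at X=0 0.0070 slope 0.008 Ymed 0.0069 sd 0.0015 X range [-0.0334  0.0342]
carton top 83 Y at X=0 0.0102 slope -0.421 Ymed 0.0152 sd 0.0165 X range [-0.0357  0.0346]
carton top Y pct [-0.0335  0.0465]
```

View pics/k_z.png

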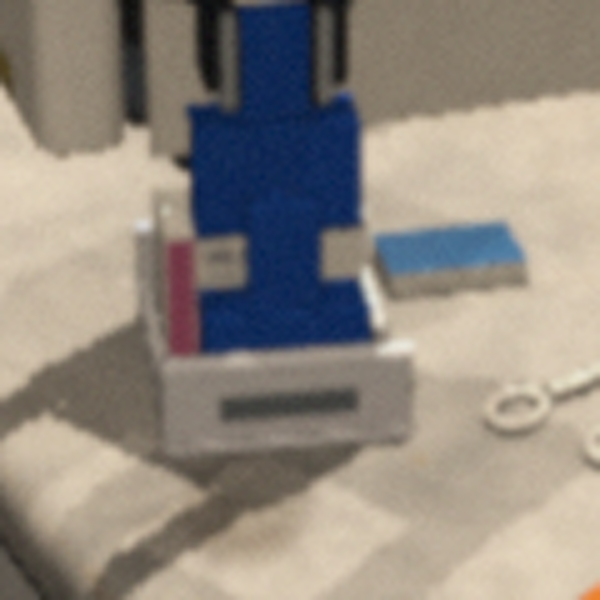

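```bash
python3 f.py k .094 .105|head -1;python3 f.py k .094 .109|head -1; python3 f.py k .115 .15|head -1
```

```text
plate front face 175 Y at X=0 -0.0181 slope -0.003 Ymed -0.0182 sd 0.0017 X range [-0.0276  0.0279]
plate front face 243 Y at X=0 -0.0182 slope 0.000 Ymed -0.0182 sd 0.0017 X range [-0.0275  0.028 ]
plate front face 255 Y at X=0 -0.0123 slope 0.028 Ymed -0.0122 sd 0.0018 X range [-0.0107  0.013 ]
```

```bash
python3 -m pendant '[[[0,0.0004,0.005,0,0,0,1],[0,0,0.006,0,0,0,1],[0,0,0.006,0,0,0,1],[0,0,0.003,0,0,0,1],[0,0,0,0,0,0,1],[0,0,0,0,0,0,1]]]'
python3 go.py .4973 .3330 .0816
python3 - <<'E'
from h import *
snap("l")
E
python3 f.py l .0935 .096
```

```text
time_s: 17.2
eef_pos: [0.4971, 0.3336, 0.1213]
eef_rot: [0.0, 0.986, -0.166, -0.0]
wrist_force: [1.0, 0.2, -0.7]
opening: 0.295
t 17.2 tcp [0.4971 0.3336 0.1213] yaw deg -19.14 zaxis [-3.e-04 -1.e-04 -1.e+00] F [ 1.   0.2 -0.7] open 0.295
tool shift [0.0004 0.0005 0.0397]
plate front face 18 Y at X=0 -0.0131 slope -0.010 Ymed -0.0128 sd 0.0012 X range [-0.0101  0.0138]
wall outer face 508 Y at X=0 -0.0536 slope 0.002 Ymed -0.0535 sd 0.0014 X range [-0.0396  0.0397]
carton front 20 Y at X=0 -0.0085 slope -0.370 Ymed 0.0063 sd 0.0099 X range [-0.0335  0.0302]
carton top 63 Y at X=0 0.0078 slope -0.536 Ymed 0.0219 sd 0.0171 X range [-0.0358  0.0356]
carton top Y pct [-0.0201  0.0455]
```

```bash
python3 -m pendant '[[[0,0,0.004,0,0,0,1],[0,0,0.005,0,0,0,1],[0,0,0.005,0,0,0,1],[0,0,0.003,0,0,0,1],[0,0,0,0,0,0,1]]]'
python3 go.py .4973 .3330 .0816
```

```text
time_s: 17.8
eef_pos: [0.4966, 0.3334, 0.1036]
eef_rot: [0.0, 0.986, -0.166, -0.001]
wrist_force: [-0.5, 0.2, -0.8]
opening: 0.293
t 17.8 tcp [0.4966 0.3334 0.1036] yaw deg -19.14 zaxis [-1.4e-03 -6.0e-04 -1.0e+00] F [-0.5  0.2 -0.8] open 0.293
tool shift [0.0008 0.0001 0.022 ]
```

```bash
python3 -m pendant '[[[0,0,0.004,0,0,0,1],[0,0,0.005,0,0,0,1],[0,0,0.005,0,0,0,1],[0,0,0.003,0,0,0,1],[0,0,0,0,0,0,1]]]'
python3 go.py .4973 .3330 .0816
```

```text
time_s: 18.3
eef_pos: [0.4967, 0.3334, 0.0867]
eef_rot: [0.0, 0.986, -0.166, -0.001]
wrist_force: [0.5, 0.1, -0.9]
opening: 0.297
t 18.3 tcp [0.4967 0.3334 0.0867] yaw deg -19.14 zaxis [-1.2e-03 -5.0e-04 -1.0e+00] F [ 0.5  0.1 -0.9] open 0.297
tool shift [0.0007 0.0001 0.0051]
```

```bash
python3 -m pendant '[[[0,0,0.002,0,0,0,1],[0,0,0.002,0,0,0,1],[0,0,0.001,0,0,0,1],[0,0,0.0007,0,0,0,1],[0,0,0,0,0,0,1],[0,0,0,0,0,0,1]]]'
python3 go.py .4973 .3330 .0816
```

```text
time_s: 18.9
eef_pos: [0.4972, 0.3336, 0.0819]
eef_rot: [-0.0, 0.986, -0.166, 0.0]
wrist_force: [0.6, 0.3, -0.5]
opening: 0.294
t 18.9 tcp [0.4972 0.3336 0.0819] yaw deg -19.14 zaxis [ 1.e-04  0.e+00 -1.e+00] F [ 0.6  0.3 -0.5] open 0.294
tool shift [0.0003 0.0005 0.0003]
```

```bash
python3 -m pendant '[[[0,0,0.0008,0,0,0,1],[0,0,0,0,0,0,1],[0,0,0,0,0,0,1]]]'
python3 go.py .4973 .3330 .0816
python3 - <<'E'
from h import *
snap("n")
a=cv2.imread("pics/n_scene.png")[140:260,240:360]; cv2.imwrite("pics/n_z.png",cv2.resize(a,None,fx=5,fy=5,interpolation=2))
E
```

```text
time_s: 19.2
eef_pos: [0.4974, 0.3337, 0.0816]
eef_rot: [-0.0, 0.986, -0.166, 0.0]
wrist_force: [-1.3, -1.4, 4.7]
opening: 0.292
t 19.2 tcp [0.4974 0.3337 0.0816] yaw deg -19.14 zaxis [ 5.e-04  3.e-04 -1.e+00] F [-1.3 -1.4  4.7] open 0.292
tool shift [ 0.0001  0.0007 -0.    ]
```

View pics/n_z.png

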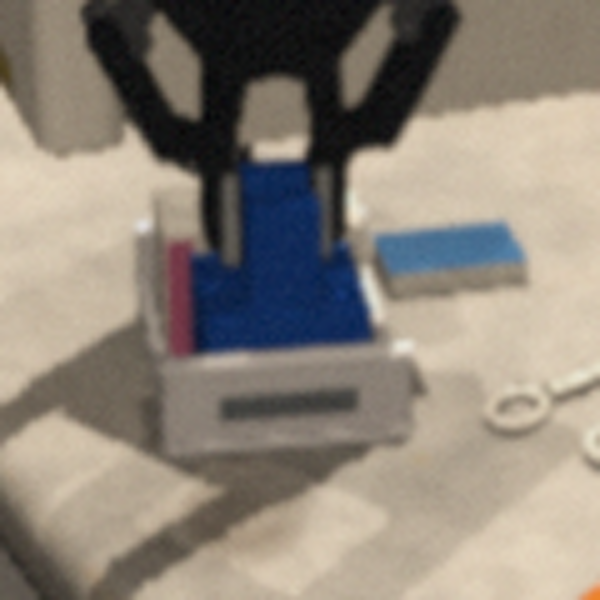

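The second plate is on the floor: contact force is 4.7 N at the expected height. I release, lift and retreat so both cameras can see.

```bash
python3 -m pendant '[[[0,0,0,0,0,0,0.1],[0,0,0,0,0,0,-0.2],[0,0,0,0,0,0,-0.4],[0,0,0,0,0,0,-0.4],[0,0,0,0,0,0,-0.4]]]'
python3 -m pendant '[[[0,0,-0.02,0,0,0,-0.4],[0,0,-0.04,0,0,0,-0.4],[0,0,-0.04,0,0,0,-0.5],[0,0,-0.04,0,0,0,-0.5],[0,0,-0.03,0,0,0,-0.5],[0,0.02,0,0,0,0,-0.5],[0,0.04,0,0,0,0,-0.5],[0,0.04,0,0,0,0,-0.5],[0,0.04,0,0,0,0,-0.5],[0,0.04,0,0,0,0,-0.5]]]'
python3 -m pendant '[[[0,0.04,0,0,0,0,-0.5],[0,0.04,0,0,0,0,-0.5],[0,0.03,0,0,0,0,-0.5],[0,0,0,0,0,0,-0.5],[0,0,0,0,0,0,-0.5],[0,0,0,0,0,0,-0.5]]]'
python3 - <<'E'
from h import *
snap("p")
a=cv2.imread("pics/p_scene.png")[140:260,240:360]; b=cv2.imread("pics/p_top.png")[170:270,195:295]
cv2.imwrite("pics/p_z.png",np.hstack([cv2.resize(a,(400,400),interpolation=2),cv2.resize(b,(400,400),interpolation=2)]))
E
python3 m.py p; python3 c.py p; python3 f.py p .042 .05
```

```text
time_s: 19.8
eef_pos: [0.4971, 0.3335, 0.0808]
eef_rot: [0.0, 0.986, -0.166, -0.0]
wrist_force: [0.0, 0.4, 0.3]
opening: 0.7
time_s: 20.8
eef_pos: [0.4374, 0.1623, 0.251]
eef_rot: [0.0, 0.986, -0.166, 0.0]
wrist_force: [-0.2, -0.8, -0.3]
opening: 0.75
time_s: 21.4
eef_pos: [0.4024, 0.0601, 0.2511]
eef_rot: [-0.0, 0.986, -0.166, 0.0]
wrist_force: [-0.7, -0.4, -1.2]
opening: 0.753
top [241, 202, 33, 35, 641] body 164 zmed 0.0509 rect [491.1 320.2] [45.6 56.7] 68.9
top [241, 202, 33, 35, 641] tab 193 zmed 0.0915 rect [493.1 318.9] [36.5 25.8] 71.3
scene [279, 172, 34, 37, 751] body 341 zmed 0.05 rect [491.8 317.9] [49.  57.5] 70.6
scene [279, 172, 34, 37, 751] tab 128 zmed 0.0857 rect [492.1 318. ] [35.5 23. ] 67.5
top carton 850 0.0583 (array([507.9, 366.5]), array([43.4, 75.1]), 70.6)
   sel 850 [507.9 366.5] [43.4 75.1] 70.6 [[465.0, 359.0], [536.0, 334.0], [551.0, 375.0], [480.0, 399.0]]
top endwalls 314 0.0392 (array([499.6, 341.7]), array([113.1,  89.2]), 70.6)
   sel 215 [482.6 293.3] [10.2 89.2] 70.3 [[439.0, 304.0], [523.0, 274.0], [526.0, 283.0], [442.0, 313.0]]
top lips 259 0
[... 367 characters left out ...]
ray([109.6,  90.1]), 70.2)
   sel 163 [490.3 290.8] [12.5 74.3] 71.2 [[453.0, 297.0], [523.0, 273.0], [527.0, 285.0], [457.0, 309.0]]
scene lips 298 0.0174 (array([499.5, 338.9]), array([110.7,  90.3]), 70.3)
scene floor 195 0.0059 (array([531.8, 380.3]), array([230.9, 116.4]), 55.6)
plate front face 142 Y at X=0 -0.0402 slope -0.167 Ymed -0.0440 sd 0.0113 X range [-0.0285  0.028 ]
wall outer face 509 Y at X=0 -0.0536 slope 0.009 Ymed -0.0537 sd 0.0015 X range [-0.0396  0.0395]
carton front 60 Y at X=0 0.0043 slope -0.082 Ymed 0.0064 sd 0.0058 X range [-0.035   0.0342]
carton top 240 Y at X=0 0.0248 slope -0.016 Ymed 0.0235 sd 0.0127 X range [-0.0356  0.0354]
carton top Y pct [0.0047 0.0467]
```

View pics/p_z.png

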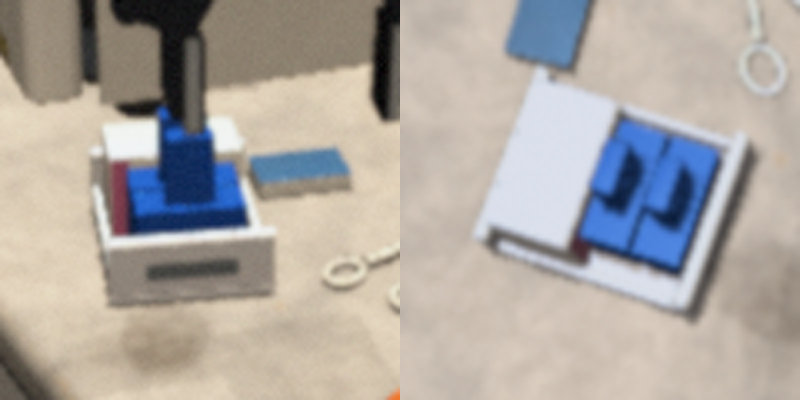

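Both plates stand side by side in the gap (right crop: tabs at (617,175) and (668,190)) and the carton is still at its end. The gripper is about 0.28 m away and touches nothing. Handing in.

```bash
python3 -c "
from bench import ctrl
print(ctrl.hand_in())"
```

```text
the job is handed in; nothing more can be done
None
```

Both blue plates are standing upright in the gap beside the carton, and I handed the job in at about 21.5 s of the 61 s allowed. I put the plate nearer the cradle in first, close to the end wall. The second went in between it and the carton. Each was lowered until it touched the floor with about 5 N and then let go.

**Last checks:**
- **Plates:** the top view puts the middle of the pair at cradle y about -23 mm and x about -1 mm. Their body tops are at about 51 mm, as expected for plates sitting on the floor.
- **Carton:** it is at cradle y about 26 mm, with its top at 58 mm, still standing.
- **Gripper:** it is clear of everything, and the wrist force is about zero.

**What disagreed:**
- **Camera offset:** the two cameras differ by 1.5–4 mm along y, so I placed the plates using the scene camera relative to the cradle.
- **Blocked last reading:** the gripper partly blocked the scene camera in the last picture, so its face fit there (plate edge slope -0.17) is not usable. I relied on the top view instead.
- **Snugness:** my measurements of the gap leave about 4–5 mm of total play around the two plates, and I did not test the fit by pushing.

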